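# Clamp a sample bottle on the orbital shaker

## Robot

A 6-joint arm with a two-finger parallel gripper is mounted at the origin on a cart in front of the work surface, level with it; the furniture and walls round the work are solid. World frame = base frame: x ahead of the robot, y to its left, z up, the work surface at z = 0. Lengths are in m, angles in rad, forces in N, time in s.
With the tool pointing down it reaches from about 0.325 to 0.925 m from the base axis. Payload 3.1 kg.
Tool frame: the origin (TCP) lies between the finger pads; the fingertips stand 19 mm ahead of it and the grasp point (between the pads) is the TCP; z points along the fingers, y is the line along which they close (so a half turn about z gives the same grasp; the last joint's range is limited). The gripper opens to 85 mm and grips with 20 to 120 N. Pads are 22 mm wide; open, the fingers measure 114 mm over their backs; the gripper's body (76 mm by 85 mm) begins 54 mm behind the grasp point. The pads swing forward as they close: fully open they stand 13 mm farther back than shut.
Start: joints at [-1.441, 0.217, 1.613, -0, 1.311, -0.112], TCP at [0.15, -0.607, 0.25] pointing down, gripper open.
Joint ranges: [-2.75, 2.75], [-0.78, 2.1], [0.31, 2.55], [-1.13, 4.27], [0.13, 2.63], [-2.58, 2.58]. Speed limits (rad/s): [2.79, 2.79, 3.14, 3.14, 3.14, 3.14].

## Interface

Orientations are given as a unit quaternion [w, x, y, z].
In Python, from rig import robot, cams gives the robot as it stands.
- The arm moves only by the tool arm_command, never from a script. Its argument "increments" is one flat list of numbers, 4 for each row, row after row: the shift along the tool's x, y, z in m, then the turn about the tool's z in rad. In form: [x, y, z, twist, x, y, z, twist, ...]. A call has 1 to 10 rows; each row is the pose to reach, as a shift and turn from the pose commanded when the call began, along the tool's axes at that moment; what a row does not reach only later rows make up. A row lasts 1/10 s, in which the tool goes at most 50 mm and 8.59 degrees, less where a joint would pass 70% of its speed; a pose out of reach is approached as far as the arm can. A call with a gripper value outside its range is refused whole. "fingers" is the finger opening in m, from 0 to 0.0854, set as the call begins (left out, the last holds). The fingers move at their own pace and stop on an object; "newtons" is the grip in N (left out, the last holds). Time passes only in rows, so rows that repeat a pose let the fingers close. It gives the time, the measured TCP pose, the force, the opening and the grip force at its end, in the units of the state.
- robot.read_state(): the state, without advancing time (a new reading comes with each control period).
- cams.grab_frame(name): name is "scene" or "side" or "wrist"; returns (picture, depth): 400x640x3 uint8, red, green, blue; 400x640 float32, m along the optical axis (not along the pixel's ray), 0 where there is no reading.
- cams.calibration(name): a dict with "mtx" (3x3 intrinsics, pixels), "pose" (4x4, takes a point from camera to world coordinates); the wrist camera has in their place "T_tool_cam" (4x4, takes a point from camera to tool coordinates, whose origin is the TCP and whose axes are the flange's). Camera axes: x right, y down, z forward; pixel columns grow to the right and rows downward; lengths in m; the calibration is good to about 2 mm. The wrist camera is an equidistant fisheye: a pixel r from the principal point sees the ray r / f radians off the axis. A picture is of the moment at which its call begins: read the wrist's pose just before it. calibration takes no time and is no camera call.
- robot.hand_in(): hands the job in; it is judged then, once.
The state is a dict: "clock": time; "joint_pos": joint angles; "qd": joint speeds; "joint_torque": joint torques, N m; "tool_pos": TCP position; "tool_rot": TCP orientation; "wrist_force": force on the tool from outside, world axes, zero at the start; "torque": the same for the moment, N m; "gripper_width": opening from 0.0 (shut) to 1.0 (fully open); "finger_force": force on a finger pad.
Only numpy, scipy, OpenCV 4.12 (cv2) and the standard library are available. Lean on these libraries where they do the work, as an engineer would, in place of code of your own. Each camera call takes 0.05 s, during which the arm holds its last target. There are 200 camera calls.

## Task

Load the shaker: stand the brown bottle with the blue cap upright on the shaker's platform, between the open clamp jaw and the V-stop, and let go of it. Then press the clamp's snap button down flush and, without forcing anything, push the jaw towards the bottle until the button snaps out in the next hole, so that the bottle is held snugly between jaw and V-stop. Leave the other bottles where they stand.

Things in the scene. Friction and masses are not known exactly. Their poses are not given: they have to be found in the camera images.
- shaker: white bench-top orbital shaker, 284 mm (y) x 232 mm (x), fixed to the bench; origin: centre of its underside, z up. On top a platform with a black ribbed mat, mat top at z = 80 mm. Along its y axis (x = 0) lie the telescopic clamp (from +y: foot, square tube, jaw) and, at -y, the V-stop.
- bottle: brown bottle with a blue screw cap, loose, 0.2 to 0.4 kg: body 60 mm across and 82 mm high, cap 34 mm across from 99 to 116 mm; origin: centre of its underside, z up. It cannot be opened.
- bay (a point): the spot on the mat (mat height) where the bottle is to stand in the open clamp: with its centre here it is 17 mm from the jaw's rubber and 7.5 mm from the V-stop. Axes as the shaker's.
- sleeve: square aluminium tube, 30 x 30 mm outside, 84 mm long, that slides along the shaker's -y over a fixed inner tube and carries the jaw; flat top 60 mm above the mat. Origin: centre of hole 1 in the top wall (2 mm thick). Holes 11.5 mm wide at y = 0, 30 and 60 mm of its frame. The blue jaw plate stands 16 mm above the tube, its back face (to be pushed) at y = -12 mm, its rubber face at y = -26 mm.
- clamp (a joint): travel of the sleeve and jaw towards the V-stop (shaker's -y), m: 0 with the button in hole 1 (open), 0.030 with the button in the next hole (closed), play about 0.8 mm either way. It slides with about 2 N of friction; from about 0.0245 on the bottle meets the sprung V-stop, and it takes up to 18 N to the click. Loads over 30 N would bend the thin tube.
- button_cap: brass snap button with a rounded crown, 10 mm across, on the fixed inner tube; stands up through hole 1, crown 4.5 mm above the sleeve's top face. It does not travel with the sleeve. Origin: its crown, so a finger presses here, straight down.
- snap_button (a joint): depth of the snap button, m: 0 out (it locks the sleeve), 0.0045 flush with the sleeve's top face, 0.005 under the wall between two holes. Spring: 6 N at 0, 10 N flush. Held flush while the jaw is pushed (about 13 N), the countersunk rim of the hole rides over it, but not if it is 0.5 mm short of flush; then it stays down by itself until the next hole comes over it.
- v_stop: V-shaped rubber stop (blue back) opposite the jaw, 60 mm high; opens towards the shaker's +y; origin: where the bottle's axis is at first touch, mat height. It gives up to 7.5 mm along the shaker's -y against springs: 3 N at first touch, about 11 N with the clamp closed on the bottle.
- acid_bottle: bystander: larger brown bottle with a red cap, 68 mm across, 134 mm high; origin: centre of its underside. Not to be moved.
- white_bottle: bystander: white plastic bottle with a blue cap, 66 mm across, 121 mm high; origin: centre of its underside. Not to be moved.

How it is judged:
By the outcome, as a careful person would: the job done as asked, in the order asked, and still so for the second after the job is handed in, with the robot touching nothing.
It also fails if it takes over 72 s, if anything falls off the work surface, if the arm or the gripper's body presses on something with over 40 N, if the wrist force passes 120 N, or if a joint passes its speed limit or range.

## Working session

There is one attempt and no reset: what is moved stays moved. The work goes in short steps, Python scripts to look and compute and a tool call to move; the robot and the scene stay as the last step left them, time stands still between calls to the robot, and variables do not carry over. Pictures are saved under pics/ and viewed, at most 10 in all, crops included, and the job is handed in when it is done.

Besides the shell and the picture viewer there is one more tool, called after ">>>" as name(argument=value, ...) on one line, values as JSON. arm_command: Moves the arm, as the interface text tells. Its arguments: {"type":"object","properties":{"increments":{"type":"array","items":{"type":"number"}},"fingers":{"type":"number"},"newtons":{"type":"number"}},"required":["increments"]}

```bash
mkdir -p pics; ls
python3 - <<'E'
from rig import robot,cams
import cv2,numpy as np
s=robot.read_state();print(s)
for n in["scene","side"]:
    p,d=cams.grab_frame(n);cv2.imwrite(f"pics/{n}0.png",p[:,:,::-1]);np.save(f"pics/{n}0.npy",d)
    c=cams.calibration(n);print(n,c["mtx"].tolist(),c["pose"].round(4).tolist())
c=cams.calibration("wrist");print({k:np.array(v).round(4).tolist() for k,v in c.items()})
E
```

```text
pics
{'clock': 0.0, 'joint_pos': array([-1.44116500e+00,  2.17740463e-01,  1.61493371e+00, -8.54540882e-06,
        1.31126055e+00, -1.12206545e-01]), 'qd': array([-0.00068082,  0.00118783, -0.00030894,  0.00070671, -0.0006554 ,
       -0.00088456]), 'joint_torque': array([-5.49936995e-04, -3.96844697e+01, -3.03854442e+01, -1.13450915e-04,
        9.74485214e-03,  2.75935243e-06]), 'tool_pos': array([ 0.1495961 , -0.60605053,  0.24897691]), 'tool_rot': array([-1.17095350e-03,  9.92697395e-01,  1.20625494e-01, -1.43305395e-05]), 'wrist_force': array([ 0.36815397, -0.44676173,  1.15958894]), 'torque': array([-0.02169415,  0.00304514,  0.02813785]), 'finger_force': 0.0, 'gripper_width': 1.0011114251462487}
scene [[495.91563272413924, 0.0, 320.2635830219242], [0.0, 495.91563272413924, 192.49877055726213], [0.0, 0.0, 1.0]] [[-0.8214, -0.347, 0.4526, 0.0536], [-0.5703, 0.5001, -0.6517, 0.682], [-0.0002, -0.7934, -0.6087, 0.666], [0.0, 0.0, 0.0, 1.0]]
side [[446.20098968883843, 0.0, 320.9386254464229], [0.0, 446.20098968883843, 205.2107845958381], [0.0, 0.0, 1.0]] [[-0.9863, -0.0993, 0.132, 0.3526], [-0.1651, 0.5548, -0.8155, 0.8728], [0.0077, -0.826, -0.5636, 0.6463], [0.0, 0.0, 0.0, 1.0]]
{'mtx': [[309.7069, 0.0, 322.6909], [0.0, 309.7069, 193.1828], [0.0, 0.0, 1.0]], 'T_tool_cam': [[0.0, -0.945, -0.3271, 0.0841], [1.0, 0.0004, -0.0011, 0.0008], [0.0012, -0.3271, 0.945, -0.1238], [0.0, 0.0, 0.0, 1.0]]}
```

View pics/scene0.png

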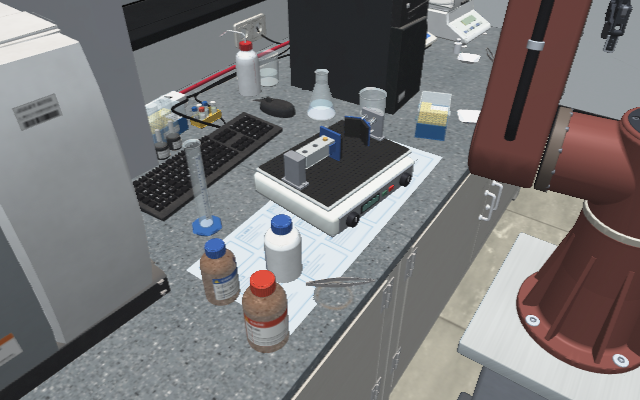

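View pics/side0.png

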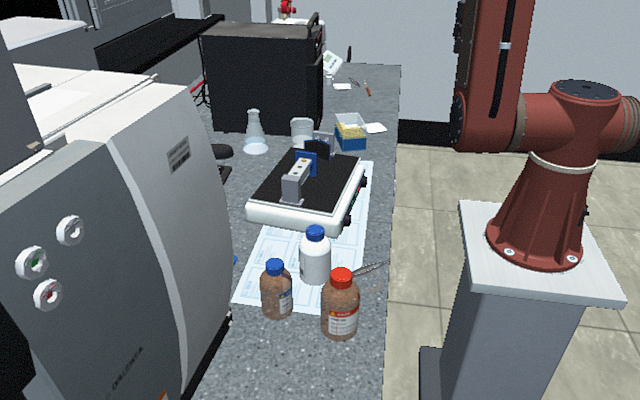

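The scene view shows the brown, blue-capped bottle with its cap at (215,247), the white bottle's cap at (282,223), and the red cap at (262,283). The shaker mat is around (335,160), with the clamp tube at (310,155), the jaw at (330,142) and the V-stop at (357,130). The side view agrees: blue caps at (275,267) and (316,233), tube at (298,178).

```bash
cat > h.py <<'E'
import numpy as np,cv2
from rig import robot,cams
def cloud(n,d):
    c=cams.calibration(n);K=c["mtx"];T=c["pose"]
    v,u=np.mgrid[0:400,0:640]
    P=np.stack([(u-K[0,2])/K[0,0]*d,(v-K[1,2])/K[1,1]*d,d],-1)
    return P@T[:3,:3].T+T[:3,3]
def ray(n,u,v,z):
    c=cams.calibration(n);K=c["mtx"];T=c["pose"]
    r=T[:3,:3]@np.array([(u-K[0,2])/K[0,0],(v-K[1,2])/K[1,1],1]);o=T[:3,3]
    return o+r*(z-o[2])/r[2]
def circ(p):
    A=np.c_[2*p,np.ones(len(p))];s=np.linalg.lstsq(A,(p**2).sum(1),rcond=None)[0]
    return s[:2],np.sqrt(s[2]+s[:2]@s[:2])
E
python3 - <<'E'
from h import *
for n in["scene","side"]:
    im=cv2.imread(f"pics/{n}0.png");d=np.load(f"pics/{n}0.npy");P=cloud(n,d)
    hsv=cv2.cvtColor(im,cv2.COLOR_BGR2HSV)
    roi=(P[...,0]>-.2)&(P[...,0]<.9)&(P[...,2]>.03)&(d>0)
    for nm,m in dict(blue=(hsv[...,0]>100)&(hsv[...,0]<125)&(hsv[...,1]>150)&roi,red=((hsv[...,0]<8)|(hsv[...,0]>172))&(hsv[...,1]>190)&(hsv[...,2]>150)&roi).items():
        k,l,st,c=cv2.connectedComponentsWithStats(m.astype(np.uint8))
        for i in range(1,k):
            if st[i,4]<40:continue
            q=P[l==i];zt=np.percentile(q[:,2],97);t=q[q[:,2]>zt-.005]
            print(n,nm,c[i].round(1),st[i].tolist(),'ztop',zt.round(4),'topmean',t.mean(0).round(4),'circ',circ(t[:,:2]))
    # shaker layers
    for a,b in[(.07,.09),(.133,.147)]:
        m=(P[...,2]>a)&(P[...,2]<b)&(d>0)&(P[...,0]>.1)&(P[...,0]<.85)&(P[...,1]>-.75)&(P[...,1]<0.1)
        k,l,st,c=cv2.connectedComponentsWithStats(m.astype(np.uint8))
        for i in range(1,k):
            if st[i,4]<50:continue
            q=P[l==i];R=cv2.minAreaRect((q[:,:2]*1000).astype(np.float32))
            print(n,(a,b),st[i].tolist(),c[i].round(),'med',np.median(q,0).round(4),'rect',R)
E
```

```text
scene blue [430.3 126.6] [417, 124, 28, 7, 87] ztop 0.0383 topmean [ 0.4503 -0.378   0.0363] circ (array([ 0.45085274, -0.37993522]), np.float64(0.020768968446193185))
scene blue [332.2 141.6] [320, 126, 21, 35, 309] ztop 0.1551 topmean [ 0.5358 -0.0462  0.1533] circ (array([ 0.53495101, -0.05397628]), np.float64(0.01742100638220833))
scene blue [280.6 224.2] [271, 215, 20, 20, 303] ztop 0.1208 topmean [0.4697 0.2001 0.119 ] circ (array([0.46998814, 0.19982142]), np.float64(0.011852795546394719))
scene blue [214.6 247.9] [205, 238, 20, 21, 307] ztop 0.1171 topmean [0.5236 0.3027 0.1152] circ (array([0.52418501, 0.30225726]), np.float64(0.010972430248067858))
scene (0.07, 0.09) [328, 65, 95, 42, 962] [373.  87.] med [ 0.6216 -0.4179  0.0805] rect ((621.5477294921875, -433.257080078125), (274.32666015625, 202.18777465820312), 41.377464294433594)
scene (0.07, 0.09) [313, 84, 17, 11, 127] [321.  90.] med [ 0.7412 -0.3148  0.0796] rect ((746.464111328125, -317.6939697265625), (44.25688171386719, 24.692474365234375), 27.724567413330078)
scene (0.07, 0.09) [418, 91, 34, 26, 686] [435. 103.]
[... 2940 characters left out ...]
 0.7067 -0.4191  0.1398] rect ((679.9908447265625, -442.6357116699219), (313.1827392578125, 144.95849609375), 33.62858200073242)
side (0.133, 0.147) [312, 131, 22, 9, 113] [323. 134.] med [ 0.5211 -0.188   0.1395] rect ((523.5819702148438, -183.55267333984375), (23.50791358947754, 58.02264404296875), 81.13983154296875)
side (0.133, 0.147) [303, 139, 27, 9, 114] [316. 142.] med [ 0.5323 -0.1432  0.1378] rect ((529.5660400390625, -145.48983764648438), (28.938098907470703, 70.78253936767578), 83.18219757080078)
side (0.133, 0.147) [281, 155, 36, 32, 512] [298. 170.] med [0.5457 0.0078 0.1409] rect ((546.95849609375, 8.949508666992188), (120.57485961914062, 51.98078918457031), 83.12015533447266)
```

Run:
```python
import cv2
im=cv2.imread("pics/scene0.png");c=cv2.resize(im[95:240,240:430],None,fx=4,fy=4,interpolation=cv2.INTER_CUBIC);cv2.imwrite("pics/crop0.png",c)
```

```text
(no output)
```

View pics/crop0.png

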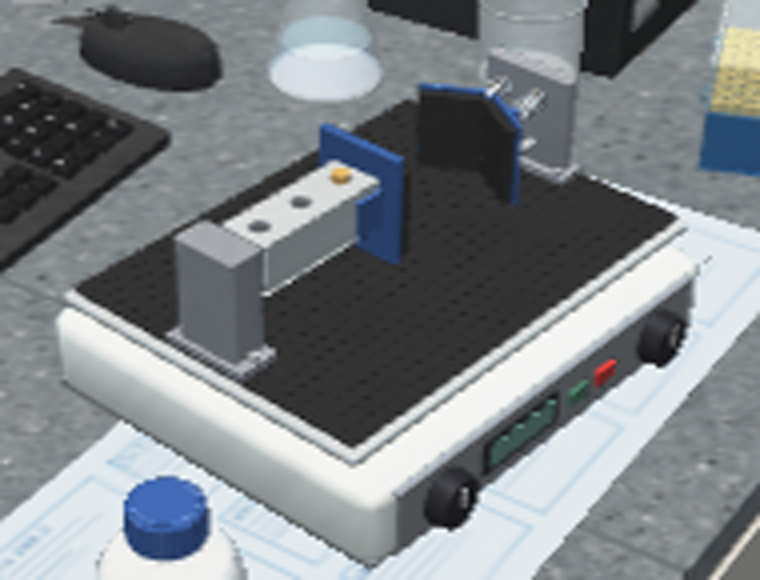

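The crop shows the brass button at (341,175), the two empty holes at (301,202) and (259,226), and the blue jaw just beyond the button. The V-stop opens towards the clamp. Next I'll locate the holes and button in both views.

```bash
cat >> h.py <<'E'
def todelta(target,yaw_deg):
    s=robot.read_state();w,x,y,z=s["tool_rot"];from scipy.spatial.transform import Rotation as Rn
    R=Rn.from_quat([x,y,z,w]).as_matrix();yaw=np.degrees(np.arctan2(R[1,0],R[0,0]))
    t=R.T@(np.array(target)-s["tool_pos"]);return t.round(4),'twist',round(-np.radians(yaw_deg-yaw),4),'yaw',yaw.round(2)
E
python3 - <<'E'
from h import *
for n in["scene","side"]:
    im=cv2.imread(f"pics/{n}0.png");d=np.load(f"pics/{n}0.npy");P=cloud(n,d)
    hsv=cv2.cvtColor(im,cv2.COLOR_BGR2HSV)
    roi=(P[...,0]>.5)&(P[...,0]<.6)&(P[...,1]>-.06)&(P[...,1]<.08)&(P[...,2]>.13)&(P[...,2]<.16)
    m=roi&(hsv[...,0]>10)&(hsv[...,0]<35)&(hsv[...,1]>90)
    v,u=np.nonzero(m);print(n,'button',u.mean(),v.mean(),m.sum(),ray(n,u.mean(),v.mean(),.143).round(4))
    g=cv2.cvtColor(im,cv2.COLOR_BGR2GRAY)
    m=roi&(hsv[...,1]<60)&(g<125)&(P[...,2]<.145)
    k,l,st,c=cv2.connectedComponentsWithStats(m.astype(np.uint8))
    for i in range(1,k):
        if st[i,4]>5:print('dark',c[i].round(1),st[i].tolist(),ray(n,*c[i],.14).round(4))
    # mat plane rect, eroded top
    m=((P[...,2]>.07)&(P[...,2]<.1)&(g<75)&(P[...,0]>.38)&(P[...,0]<.7)&(P[...,1]>-.25)&(P[...,1]<.12)).astype(np.uint8)
    k,l,st,c=cv2.connectedComponentsWithStats(m);i=1+np.argmax(st[1:,4])
    cn=max(cv2.findContours((l==i).astype(np.uint8),0,1)[0],key=cv2.contourArea)[:,0]
    q=np.array([ray(n,a,b,.08)[:2] for a,b in cn]);print('mat',cv2.minAreaRect((q*1000).astype(np.float32)))
print(todelta([.525,.303,.30],82.5))
E
```

```text
scene button 324.5 138.5 14 [ 0.5376 -0.03    0.143 ]
dark [341.5 139.7] [341, 137, 2, 6, 11] [ 0.5095 -0.0497  0.14  ]
dark [303.9 157.2] [284, 141, 50, 27, 196] [0.5341 0.0452 0.14  ]
dark [314.5 145.5] [313, 145, 4, 2, 8] [ 0.5417 -0.0007  0.14  ]
dark [304.5 151.5] [303, 151, 4, 2, 8] [0.545  0.0283 0.14  ]
mat ((532.2598266601562, -64.52565002441406), (270.6614990234375, 195.01336669921875), 82.67068481445312)
side button 303.55555555555554 159.33333333333334 9 [ 0.5424 -0.0373  0.143 ]
dark [292.5 181.1] [281, 165, 28, 23, 131] [0.5477 0.0588 0.14  ]
dark [299.  166.5] [298, 166, 3, 2, 6] [ 0.5471 -0.007   0.14  ]
mat ((495.55609130859375, -64.19419860839844), (270.2899475097656, 108.1362533569336), 82.88099670410156)
(array([ 0.5822, -0.7929, -0.0491]), 'twist', np.float64(-1.1981), 'yaw', np.float64(13.86))
```

>>> arm_command(increments=[0.026,-0.0355,-0.005,-0.12,0.052,-0.071,-0.01,-0.24,0.078,-0.1065,-0.015,-0.36,0.104,-0.142,-0.02,-0.48,0.13,-0.1775,-0.025,-0.6,0.156,-0.213,-0.03,-0.72,0.182,-0.2485,-0.035,-0.84,0.208,-0.284,-0.04,-0.96,0.234,-0.3195,-0.045,-1.08,0.26,-0.355,-0.05,-1.2], fingers=0.06)

```text
clock: 1.1
tool_pos: [0.3171, -0.198, 0.3001]
tool_rot: [-0.0, 0.75, 0.662, 0.0]
wrist_force: [-0.0, 0.7, 0.5]
gripper_width: 0.702
finger_force: 0.0
```

Run:
```python
from h import *
print(robot.read_state()["tool_pos"],todelta([.525,.26,.28],82.7))
```

```text
[ 0.31713348 -0.19803039  0.30012918] (array([0.4803, 0.1492, 0.0202]), 'twist', np.float64(0.0026), 'yaw', np.float64(82.85))
```

>>> arm_command(increments=[0.032,0.032,0,0,0.065,0.065,0,0,0.098,0.098,0,0,0.13,0.13,0,0,0.162,0.162,0,0,0.194,0.195,0,0.002,0.194,0.195,0,0.002,0.194,0.195,0,0.002])

```text
clock: 1.9
tool_pos: [0.5353, -0.0319, 0.2991]
tool_rot: [-0.001, 0.751, 0.66, -0.001]
wrist_force: [0.0, 0.7, 0.9]
gripper_width: 0.702
finger_force: 0.0
```

Run:
```python
from h import *
s=robot.read_state();p,d=cams.grab_frame("wrist");cv2.imwrite("pics/w1.png",p[:,:,::-1]);np.savez("pics/w1.npz",d=d,pos=s["tool_pos"],rot=s["tool_rot"]);print(s["tool_pos"],s["tool_rot"])
```

```text
[ 0.53525895 -0.03188104  0.29912708] [-0.00093623  0.75118423  0.66009114 -0.00103109]
```

View pics/w1.png

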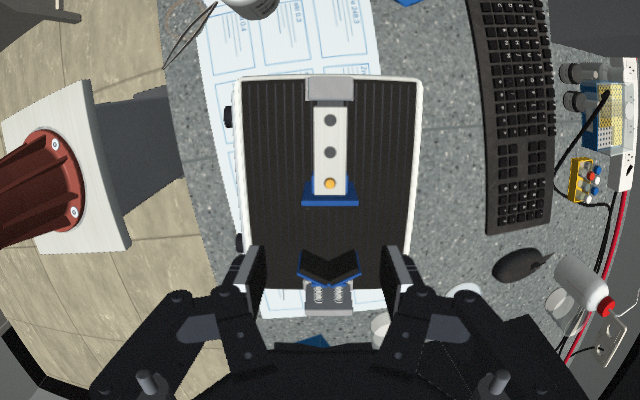

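The wrist view shows the button at (330,183), the holes at (330,152) and (330,120), the jaw at (330,199) and the V-stop at (330,268). The bench and shaker are clear.

```bash
cat >> h.py <<'E'
from scipy.spatial.transform import Rotation as Rn
def wray(pos,rot,u,v,z):
    c=cams.calibration("wrist");K=c["mtx"];T=c["T_tool_cam"]
    a=np.array([u-K[0,2],v-K[1,2]]);r=np.hypot(*a);th=r/K[0,0]
    dc=np.r_[np.sin(th)*a/max(r,1e-9),np.cos(th)]
    R=Rn.from_quat([rot[1],rot[2],rot[3],rot[0]]).as_matrix()
    o=pos+R@T[:3,3];dw=R@T[:3,:3]@dc
    return o+dw*(z-o[2])/dw[2]
E
python3 - <<'E'
from h import *
im=cv2.imread("pics/w1.png");f=np.load("pics/w1.npz");hsv=cv2.cvtColor(im,cv2.COLOR_BGR2HSV)
g=hsv[...,2]
def comps(m,roi,z,mn=15):
    M=np.zeros(m.shape,np.uint8);a,b,c,d=roi;M[b:d,a:c]=m[b:d,a:c]
    k,l,st,ce=cv2.connectedComponentsWithStats(M)
    for i in range(1,k):
        if st[i,4]>mn:print(ce[i].round(1),st[i].tolist(),wray(f["pos"],f["rot"],*ce[i],z).round(4))
print('button');comps((hsv[...,0]>10)&(hsv[...,0]<35)&(hsv[...,1]>90),(310,170,350,195),.143)
print('holes');comps(g<110,(318,108,343,164),.14)
print('jaw');comps((hsv[...,0]>100)&(hsv[...,0]<125)&(hsv[...,1]>120),(295,185,365,210),.156)
print('tube edges');
for v in(110,135,165):
    r=g[v,300:360].astype(int);e=np.abs(np.diff(r));print(r[8:20],r[40:52])
print('d',f["d"][183,330],f["d"][140,330])
E
```

```text
button
[329.5 183. ] [325, 178, 10, 11, 87] [ 0.5407 -0.0354  0.143 ]
holes
[329.9 119.9] [325, 115, 11, 11, 96] [0.5484 0.0233 0.14  ]
[329.7 152.1] [325, 147, 10, 11, 85] [ 0.5445 -0.0065  0.14  ]
jaw
[329.1 197.7] [301, 185, 58, 22, 792] [ 0.5389 -0.0454  0.156 ]
tube edges
[ 49  46  56  65  54 148 215 224 222 223 225 224] [229 228 228 224 225 223 215 111  51  47  43  41]
[ 45  43  50  64  54 124 191 226 224 225 226 227] [228 228 228 224 225 226 162  88  48  46  47  46]
[ 46  42  45  62  50  97 176 226 226 226 225 223] [226 226 222 221 219 192 127  48  47  44  44  47]
d 0.29109484 0.2814551
```

>>> arm_command(increments=[0.04,-0.0065,0,0,0.08,-0.013,0,0,0.12,-0.0195,0,0,0.16,-0.026,0,0,0.2,-0.0325,0.01,0,0.24,-0.039,0.02,0,0.28,-0.0455,0.03,0,0.328,-0.052,0.04,0,0.328,-0.052,0.04,0,0.328,-0.052,0.04,0])

```text
clock: 2.95
tool_pos: [0.526, 0.2986, 0.2599]
tool_rot: [0.0, 0.752, 0.66, -0.001]
wrist_force: [-0.3, -1.2, 0.0]
gripper_width: 0.698
finger_force: 0.0
```

Run:
```python
from h import *
s=robot.read_state();p,d=cams.grab_frame("wrist");im=p[:,:,::-1].copy();cv2.imwrite("pics/w2.png",im);print(s["tool_pos"])
hsv=cv2.cvtColor(im,cv2.COLOR_BGR2HSV)
m=((hsv[...,0]>100)&(hsv[...,0]<125)&(hsv[...,1]>140)).astype(np.uint8)
k,l,st,ce=cv2.connectedComponentsWithStats(m)
for i in range(1,k):
    if st[i,4]>150:
        cn=max(cv2.findContours((l==i).astype(np.uint8),0,1)[0],key=cv2.contourArea)[:,0]
        q=np.array([wray(s["tool_pos"],s["tool_rot"],a,b,.116)[:2] for a,b in cn])
        print(ce[i].round(1),st[i].tolist(),np.array(cv2.minEnclosingCircle((q*1000).astype(np.float32))[0]).round(1),np.ptp(q,0).round(4))
```

```text
[0.52602918 0.29862087 0.2599392 ]
[324.6 181.1] [308, 163, 35, 36, 992] [527.9 300.8] [0.031  0.0334]
[435.9 217.3] [419, 200, 39, 41, 752] [634.7 246.3] [0.0412 0.0434]
[286.1 280.7] [269, 264, 34, 34, 903] [473.4 197.7] [0.0369 0.0431]
```

View pics/w2.png

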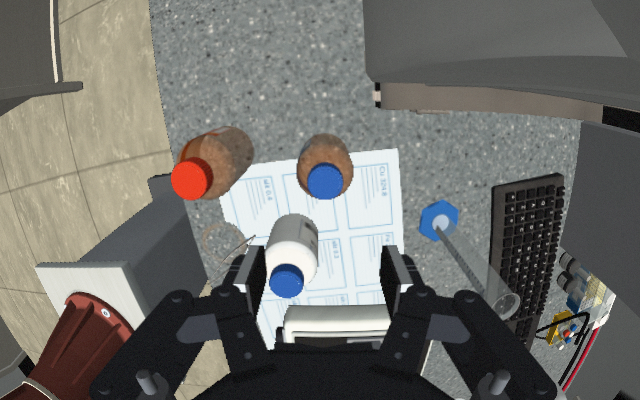

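The brown bottle's cap is centred at (325,181), roughly under the tool. The neighbouring bottles are clear of the fingers, whose closing line runs left to right. Descending onto the cap.

>>> arm_command(increments=[0.003,0.001,0.03,0,0.003,0.001,0.06,0,0.003,0.001,0.09,0,0.003,0.001,0.115,0,0.003,0.001,0.13,0,0.003,0.001,0.14,0,0.003,0.001,0.149,0,0.003,0.001,0.149,0])

```text
clock: 3.8
tool_pos: [0.5281, 0.3017, 0.111]
tool_rot: [-0.0, 0.752, 0.659, -0.0]
wrist_force: [-1.4, 0.2, 0.1]
gripper_width: 0.702
finger_force: 0.0
```

>>> arm_command(increments=[0,0,0,0,0,0,0,0,0,0,0,0,0,0,0,0,0,0,0,0,0,0,0,0,0,0,0,0], fingers=0.02, newtons=40)

```text
clock: 4.5
tool_pos: [0.5289, 0.3028, 0.1128]
tool_rot: [0.0, 0.752, 0.659, 0.001]
wrist_force: [-0.2, 0.1, 5.4]
gripper_width: 0.378
finger_force: 40.1
```

>>> arm_command(increments=[0,0,-0.01,0,0,0,-0.03,0,0,0,-0.06,0,0,0,-0.1,0,0,0,-0.14,0,0,0,-0.165,0,0,0,-0.165,0,0,0,-0.165,0])

```text
clock: 5.3
tool_pos: [0.5276, 0.302, 0.2754]
tool_rot: [-0.0, 0.752, 0.659, -0.001]
wrist_force: [0.5, -0.2, -3.7]
gripper_width: 0.379
finger_force: 40.2
```

Run:
```python
from h import *
s=robot.read_state();print(s["tool_pos"],s["wrist_force"],todelta([.5313,-.1078,.29],82.6))
for n in["scene","side"]:
    p,d=cams.grab_frame(n);cv2.imwrite(f"pics/{n}3.png",p[:,:,::-1]);np.save(f"pics/{n}3.npy",d)
a=cv2.imread("pics/scene3.png")[100:350,120:420];b=cv2.imread("pics/side3.png")[130:380,180:420]
cv2.imwrite("pics/c3.png",cv2.resize(np.hstack([a,b]),None,fx=1.45,fy=1.45))
```

```text
[0.52759964 0.30199938 0.27536475] [ 0.48900689 -0.24631992 -3.73880489] (array([-0.4058,  0.0572, -0.0144]), 'twist', np.float64(-0.0018), 'yaw', np.float64(82.5))
```

View pics/c3.png

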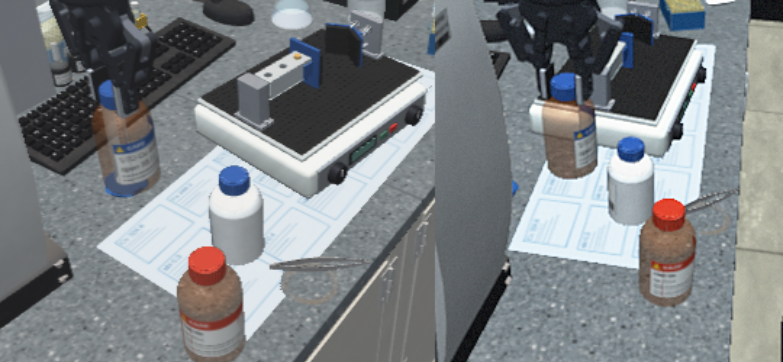

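The bottle is held by the cap and hangs about upright, and the other bottles haven't moved. Carrying it over the bay.

>>> arm_command(increments=[-0.01,0.001,-0.025,0,-0.04,0.006,-0.025,0,-0.08,0.011,-0.025,0,-0.12,0.017,-0.025,0,-0.16,0.023,-0.025,0,-0.2,0.028,-0.025,0,-0.24,0.034,-0.025,0,-0.28,0.04,-0.025,0,-0.32,0.045,-0.025,0,-0.35,0.049,-0.025,0])

```text
clock: 6.4
tool_pos: [0.5293, -0.0532, 0.2981]
tool_rot: [-0.002, 0.752, 0.659, -0.002]
wrist_force: [1.1, 0.0, -3.2]
gripper_width: 0.375
finger_force: 40.5
```

>>> arm_command(increments=[-0.02,0.003,0,0,-0.04,0.006,0,0,-0.05,0.007,0,0,-0.055,0.0075,0,0,-0.055,0.0075,0,0,-0.055,0.0075,0,0,-0.055,0.0075,0,0])

```text
clock: 7.1
tool_pos: [0.5312, -0.1058, 0.3012]
tool_rot: [-0.0, 0.752, 0.66, 0.0]
wrist_force: [0.5, -0.7, -2.0]
gripper_width: 0.379
finger_force: 40.5
```

Run:
```python
from h import *
s=robot.read_state();print(s["tool_pos"],s["wrist_force"],todelta([.5313,-.107,.20],82.6))
```

```text
[ 0.53123587 -0.10575173  0.30118329] [ 0.51626001 -0.65226082 -1.9974319 ] (array([-0.0013,  0.0002,  0.1012]), 'twist', np.float64(-0.0007), 'yaw', np.float64(82.56))
```

>>> arm_command(increments=[-0.001,0,0.02,0,-0.001,0,0.04,0,-0.001,0,0.042,0,-0.001,0,0.042,0])

```text
clock: 7.5
tool_pos: [0.5307, -0.107, 0.2588]
tool_rot: [-0.001, 0.752, 0.66, -0.0]
wrist_force: [0.2, 0.5, -2.5]
gripper_width: 0.377
finger_force: 40.5
```

Run:
```python
from h import *
s=robot.read_state();print(s["tool_pos"])
for n in["scene","side"]:
    p,d=cams.grab_frame(n);cv2.imwrite(f"pics/{n}4.png",p[:,:,::-1])
a=cv2.imread("pics/scene4.png")[70:210,260:430];b=cv2.imread("pics/side4.png")[80:220,240:370]
cv2.imwrite("pics/c4.png",cv2.resize(np.hstack([a,b]),None,fx=2.6,fy=2.6,interpolation=cv2.INTER_CUBIC))
```

```text
[ 0.53073175 -0.10696717  0.25883565]
```

View pics/c4.png

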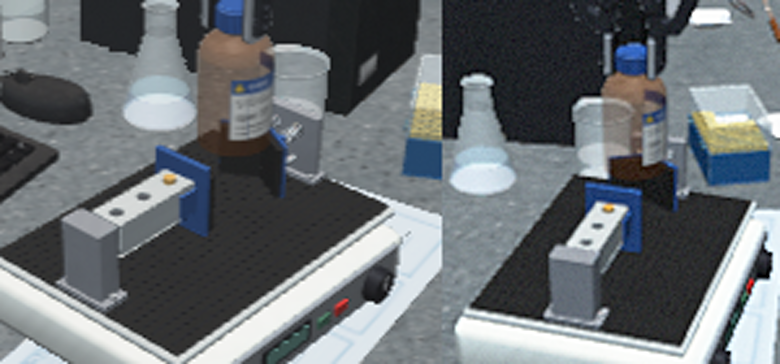

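The bottle hangs just above the V-stop, lined up with the tube and clear of the jaw. Lowering it between them.

>>> arm_command(increments=[0,0,0.015,0,0,0,0.03,0,0,0,0.045,0,0,0,0.055,0,0,0,0.06,0,0,0,0.06,0])

```text
clock: 8.2
tool_pos: [0.5303, -0.1074, 0.1977]
tool_rot: [-0.001, 0.752, 0.659, -0.001]
wrist_force: [-0.4, 0.1, -2.4]
gripper_width: 0.376
finger_force: 40.5
```

>>> arm_command(increments=[0,0,0.002,0,0,0,0.004,0,0,0,0.005,0,0,0,0.005,0])

```text
clock: 8.6
tool_pos: [0.5312, -0.1077, 0.1945]
tool_rot: [0.0, 0.752, 0.659, 0.0]
wrist_force: [0.0, -0.2, -3.1]
gripper_width: 0.381
finger_force: 40.5
```

>>> arm_command(increments=[0,0,0.001,0,0,0,0.001,0,0,0,0.001,0])

```text
clock: 8.9
tool_pos: [0.5311, -0.1077, 0.1934]
tool_rot: [0.0, 0.752, 0.659, 0.0]
wrist_force: [1.0, -0.8, -3.0]
gripper_width: 0.378
finger_force: 40.5
```

>>> arm_command(increments=[0,0,0.001,0,0,0,0.001,0,0,0,0.001,0])

```text
clock: 9.2
tool_pos: [0.5313, -0.1078, 0.1928]
tool_rot: [0.0, 0.752, 0.659, 0.0]
wrist_force: [-0.8, 0.4, 0.9]
gripper_width: 0.381
finger_force: 40.8
```

>>> arm_command(increments=[0,0,0.001,0,0,0,0.001,0,0,0,0.001,0])

```text
clock: 9.5
tool_pos: [0.5314, -0.1079, 0.1928]
tool_rot: [0.0, 0.752, 0.659, 0.0]
wrist_force: [-3.2, 0.7, 5.0]
gripper_width: 0.374
finger_force: 41.3
```

>>> arm_command(increments=[0,0,0,0,0,0,0,0,0,0,0,0,0,0,0,0,0,0,0,0,0,0,0,0], fingers=0.06)

```text
clock: 10.1
tool_pos: [0.5311, -0.1076, 0.1912]
tool_rot: [-0.0, 0.752, 0.659, -0.0]
wrist_force: [0.7, 0.2, 0.7]
gripper_width: 0.703
finger_force: 0.0
```

>>> arm_command(increments=[0,0,-0.02,0,0,0,-0.05,0,0,0,-0.09,0,0.04,0,-0.1,0,0.075,0,-0.1,0,0.075,0,-0.1,0,0.075,0,-0.1,0])

```text
clock: 10.8
tool_pos: [0.5408, -0.0328, 0.2912]
tool_rot: [0.0, 0.751, 0.66, -0.0]
wrist_force: [0.5, 0.1, 0.7]
gripper_width: 0.703
finger_force: 0.0
```

Run:
```python
from h import *
s=robot.read_state();p,d=cams.grab_frame("wrist");im=p[:,:,::-1].copy();print(s["tool_pos"],s["tool_rot"])
q,_=cams.grab_frame("scene")
cv2.imwrite("pics/c5.png",np.hstack([cv2.resize(im[60:360,180:480],None,fx=1.25,fy=1.25),cv2.resize(q[80:230,250:400,::-1],(375,375),interpolation=cv2.INTER_CUBIC)]))
hsv=cv2.cvtColor(im,cv2.COLOR_BGR2HSV);P=s["tool_pos"],s["tool_rot"]
for nm,m,z in(('blue',(hsv[...,0]>100)&(hsv[...,0]<125)&(hsv[...,1]>120),.196),('button',(hsv[...,0]>14)&(hsv[...,0]<35)&(hsv[...,1]>110)&(hsv[...,2]>150),.143)):
    k,l,st,ce=cv2.connectedComponentsWithStats(m[60:300,270:390].astype(np.uint8))
    for i in range(1,k):
        if st[i,4]>30:
            c=ce[i]+[270,60];print(nm,c.round(1),st[i].tolist(),wray(*P,*c,z).round(4))
```

```text
[ 0.54078544 -0.03282375  0.29116023] [ 1.21449180e-04  7.51277467e-01  6.59986419e-01 -2.82555041e-04]
blue [323.2 198.7] [24, 112, 60, 38, 967] [ 0.5415 -0.0293  0.196 ]
blue [352.1 275.2] [74, 202, 13, 22, 73] [ 0.5569 -0.1011  0.196 ]
blue [322.2 282.5] [34, 204, 38, 36, 1131] [ 0.5309 -0.1052  0.196 ]
blue [293.6 276.9] [21, 209, 9, 14, 42] [ 0.5075 -0.0965  0.196 ]
button [323.4 185.7] [49, 121, 10, 10, 79] [ 0.5409 -0.0359  0.143 ]
```

View pics/c5.png

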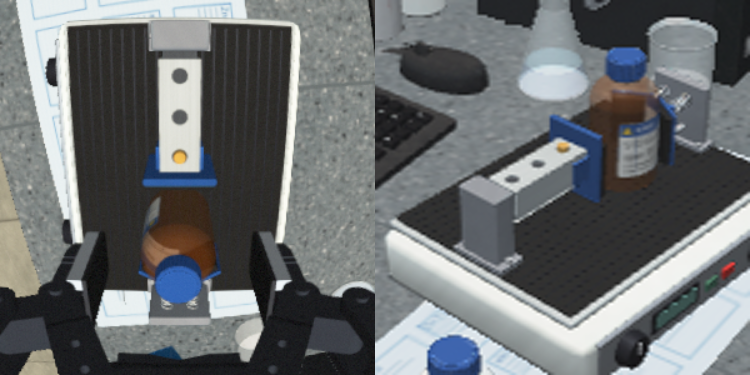

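The bottle stands upright on the mat between jaw and V-stop, on the clamp axis. Its cap is at about x 0.531, y -0.106, and the button still measures (0.541, -0.036). Shutting the fingers and lowering over the button.

>>> arm_command(increments=[0,0,0.03,0,0,0,0.06,0,0,0,0.09,0,0,0,0.11,0,0,0,0.117,0,0,0,0.119,0,0,0,0.119,0,0,0,0.119,0], fingers=0, newtons=20)

```text
clock: 11.7
tool_pos: [0.5421, -0.0338, 0.1739]
tool_rot: [0.001, 0.752, 0.659, 0.001]
wrist_force: [-0.2, -0.5, 0.9]
gripper_width: 0.002
finger_force: 0.0
```

Run:
```python
from h import *
s=robot.read_state();print(s["tool_pos"],s["wrist_force"],s["gripper_width"],todelta([.541,-.033,.166],82.6))
p,d=cams.grab_frame("wrist");q,_=cams.grab_frame("scene")
cv2.imwrite("pics/c6.png",np.hstack([cv2.resize(p[100:400,170:470,::-1],None,fx=1.3,fy=1.3),cv2.resize(q[80:200,260:380,::-1],(390,390),interpolation=cv2.INTER_CUBIC)]))
```

```text
[ 0.5420733  -0.03378763  0.17393746] [-0.16857626 -0.4506543   0.93766944] 0.0019234232801411332 (array([ 0.0006, -0.0012,  0.0079]), 'twist', np.float64(-0.0022), 'yaw', np.float64(82.48))
```

View pics/c6.png

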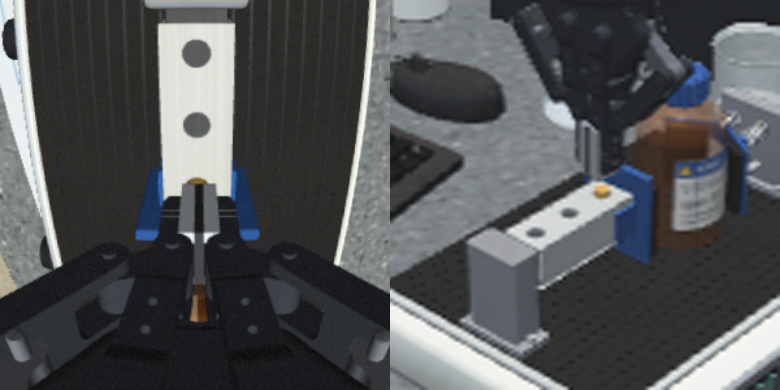

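The wrist view shows the shut fingertips at about (200,185) of the crop, with a sliver of the button just beyond them on the tube side. I'll check the fore-aft offset in numbers.

Run:
```python
from h import *
s=robot.read_state();p,d=cams.grab_frame("wrist");im=p[:,:,::-1].copy()
P=s["tool_pos"],s["tool_rot"];hsv=cv2.cvtColor(im,cv2.COLOR_BGR2HSV)
m=(hsv[...,0]>8)&(hsv[...,0]<35)&(hsv[...,1]>100);m[:225]=0;m[255:]=0;m[:,:300]=0;m[:,345:]=0
v,u=np.nonzero(m);print('btn rows',v.min(),v.max(),'cols',u.min(),u.max(),u.mean())
ax=np.array([.1288,.9917])
e=lambda u,v,z:((wray(*P,u,v,z)-P[0])[:2]@ax*1000).round(1)
print('btn +y edge rel TCP at sleeve level',e(322,v.min()-.5,.1415),'tip edge if z .155',[(r,e(322,r,P[0][2]-.019)) for r in(238,240,242,244)])
print(im[230:262,318:330:3].mean(2).round().astype(int).tolist())
print('x',[ (wray(*P,c,v.min(),.142)-P[0])[:2]@np.array([.9917,-.1288])*1000 for c in (u.min(),u.max())])
for v in (150,195):  # holes
    pass
g=hsv[...,2];mm=np.zeros(g.shape,np.uint8);mm[120:215,300:345]=(g[120:215,300:345]<120)
k,l,st,ce=cv2.connectedComponentsWithStats(mm)
for i in range(1,k):
    if st[i,4]>80:print('hole',ce[i].round(1),st[i].tolist(),e(*ce[i],.14),wray(*P,*ce[i],.14).round(4))
```

```text
btn rows 237 241 cols 315 328 321.6511627906977
btn +y edge rel TCP at sleeve level 3.8 tip edge if z .155 [(238, np.float64(9.8)), (240, np.float64(8.6)), (242, np.float64(7.4)), (244, np.float64(6.2))]
[[221, 223, 221, 222], [220, 223, 219, 224], [221, 223, 219, 221], [221, 222, 219, 223], [218, 223, 220, 223], [221, 221, 220, 222], [201, 189, 196, 222], [152, 132, 144, 200], [84, 87, 85, 142], [86, 91, 88, 82], [85, 98, 86, 83], [89, 54, 48, 87], [97, 24, 22, 96], [110, 25, 21, 104], [105, 22, 25, 106], [107, 21, 27, 105], [108, 28, 27, 103], [105, 28, 16, 103], [105, 25, 28, 107], [103, 31, 24, 105], [104, 23, 24, 104], [103, 25, 27, 104], [103, 26, 26, 105], [106, 17, 25, 105], [107, 26, 22, 108], [105, 21, 23, 105], [105, 22, 27, 106], [103, 25, 27, 104], [107, 32, 25, 106], [105, 27, 23, 105], [102, 22, 29, 102], [105, 20, 14, 107]]
x [np.float64(-4.288640807193195), np.float64(3.0302317372927257)]
hole [321.  141.1] [311, 131, 21, 21, 346] 57.4 [0.5486 0.0235 0.14  ]
hole [321.2 196. ] [311, 187, 21, 19, 290] 27.5 [ 0.5448 -0.0062  0.14  ]
```

>>> arm_command(increments=[0.001,-0.001,0.003,0,0.001,-0.001,0.006,0,0.001,-0.001,0.008,0,0.001,-0.001,0.008,0,0.001,-0.001,0.008,0])

```text
clock: 12.35
tool_pos: [0.5399, -0.0321, 0.1641]
tool_rot: [-0.0, 0.752, 0.659, -0.0]
wrist_force: [0.0, 0.5, -0.2]
gripper_width: 0.001
finger_force: 0.0
```

>>> arm_command(increments=[0,0,0.001,0,0,0,0.002,0,0,0,0.002,0,0,0,0.002,0])

```text
clock: 12.75
tool_pos: [0.5403, -0.0322, 0.1634]
tool_rot: [0.0, 0.752, 0.659, 0.0]
wrist_force: [-1.4, 0.6, 5.3]
gripper_width: -0.002
finger_force: 2.7
```

>>> arm_command(increments=[0,0,0.001,0,0,0,0.002,0,0,0,0.002,0,0,0,0.002,0])

```text
clock: 13.15
tool_pos: [0.5403, -0.0323, 0.1619]
tool_rot: [0.0, 0.752, 0.659, -0.0]
wrist_force: [-3.2, 0.2, 8.0]
gripper_width: -0.003
finger_force: 3.7
```

>>> arm_command(increments=[0,0,0.001,0,0,0,0.002,0,0,0,0.002,0,0,0,0.002,0])

```text
clock: 13.55
tool_pos: [0.5404, -0.0322, 0.1602]
tool_rot: [0.0, 0.752, 0.659, 0.0]
wrist_force: [-3.6, -0.5, 8.6]
gripper_width: 0.001
finger_force: 4.4
```

>>> arm_command(increments=[0,0,0.001,0,0,0,0.002,0,0,0,0.002,0,0,0,0.002,0])

```text
clock: 13.95
tool_pos: [0.5404, -0.0323, 0.1591]
tool_rot: [0.0, 0.752, 0.659, -0.0]
wrist_force: [-5.5, 0.7, 11.8]
gripper_width: -0.003
finger_force: 6.2
```

>>> arm_command(increments=[0,0,0.001,0,0,0,0.001,0,0,0,0.001,0,0,0,0.001,0])

```text
clock: 14.35
tool_pos: [0.5404, -0.0322, 0.159]
tool_rot: [0.0, 0.752, 0.659, -0.0]
wrist_force: [-6.9, 0.8, 16.8]
gripper_width: 0.001
finger_force: 8.3
```

The button is flush: the fingertips stopped at sleeve height and the force jumped. Pushing the jaw now.

>>> arm_command(increments=[-0.001,0,0,0,-0.002,0,0,0,-0.003,0,0,0,-0.003,0,0,0])

```text
clock: 14.75
tool_pos: [0.5404, -0.0327, 0.159]
tool_rot: [-0.002, 0.752, 0.659, 0.002]
wrist_force: [-5.8, 7.7, 15.7]
gripper_width: -0.004
finger_force: 8.3
```

>>> arm_command(increments=[-0.001,0,0,0,-0.002,0,0,0,-0.002,0,0,0])

```text
clock: 15.05
tool_pos: [0.5406, -0.0343, 0.159]
tool_rot: [-0.002, 0.752, 0.659, 0.003]
wrist_force: [-5.2, 8.3, 15.9]
gripper_width: -0.001
finger_force: 7.8
```

>>> arm_command(increments=[-0.001,0,0,0,-0.002,0,0,0,-0.002,0,0,0])

```text
clock: 15.35
tool_pos: [0.5407, -0.0364, 0.159]
tool_rot: [-0.001, 0.752, 0.659, 0.003]
wrist_force: [-4.1, 9.1, 14.8]
gripper_width: -0.0
finger_force: 7.4
```

>>> arm_command(increments=[-0.001,0,0,0,-0.002,0,0,0,-0.002,0,0,0])

```text
clock: 15.65
tool_pos: [0.5404, -0.0385, 0.159]
tool_rot: [-0.001, 0.752, 0.659, 0.003]
wrist_force: [-4.0, 7.2, 14.0]
gripper_width: 0.001
finger_force: 7.4
```

>>> arm_command(increments=[-0.001,0,0,0,-0.002,0,0,0,-0.002,0,0,0])

```text
clock: 15.95
tool_pos: [0.5401, -0.0405, 0.159]
tool_rot: [-0.001, 0.752, 0.659, 0.003]
wrist_force: [-4.3, 7.1, 14.7]
gripper_width: 0.003
finger_force: 7.4
```

Run:
```python
from h import *
s=robot.read_state();p,d=cams.grab_frame("wrist");im=p[:,:,::-1].copy()
P=s["tool_pos"],s["tool_rot"];hsv=cv2.cvtColor(im,cv2.COLOR_BGR2HSV);print(P[0],s["wrist_force"])
g=hsv[...,2];mm=np.zeros(g.shape,np.uint8);mm[90:215,300:345]=(g[90:215,300:345]<120)
k,l,st,ce=cv2.connectedComponentsWithStats(mm)
for i in range(1,k):
    if st[i,4]>80:print('hole',ce[i].round(1),st[i].tolist(),wray(*P,*ce[i],.14).round(4))
cv2.imwrite("pics/c7.png",cv2.resize(im[110:310,220:420],None,fx=3,fy=3,interpolation=cv2.INTER_CUBIC))
```

```text
[ 0.54013513 -0.04052936  0.15896325] [-4.33114042  7.07785894 14.68153418]
hole [321.9 106.3] [300, 92, 45, 30, 1336] [0.5498 0.0351 0.14  ]
hole [322.8 147.3] [311, 137, 24, 22, 417] [0.5477 0.016  0.14  ]
hole [323.1 206.4] [313, 198, 22, 17, 314] [ 0.544  -0.0133  0.14  ]
```

View pics/c7.png

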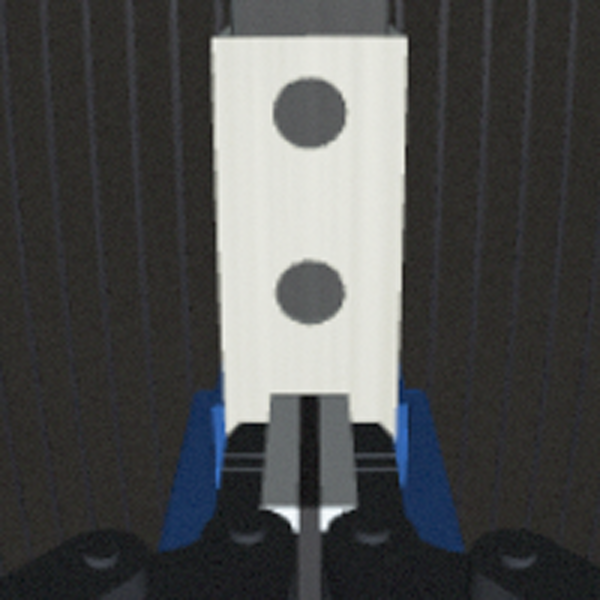

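The holes have moved about 7 mm towards the V-stop, so the sleeve is sliding and the button is under the wall. I'll ease the downward force and keep pushing.

>>> arm_command(increments=[0,0,-0.002,0,-0.002,0,-0.003,0,-0.004,0,-0.003,0,-0.006,0,-0.003,0,-0.008,0,-0.003,0,-0.01,0,-0.003,0,-0.012,0,-0.003,0,-0.013,0,-0.003,0])

```text
clock: 16.8
tool_pos: [0.5383, -0.0534, 0.1594]
tool_rot: [-0.001, 0.752, 0.659, 0.003]
wrist_force: [2.2, 10.8, 5.7]
gripper_width: -0.001
finger_force: 4.9
```

>>> arm_command(increments=[-0.001,0,0,0,-0.002,0,0,0,-0.003,0,0,0,-0.004,0,0,0,-0.004,0,0,0])

```text
clock: 17.3
tool_pos: [0.5378, -0.0575, 0.1594]
tool_rot: [-0.001, 0.752, 0.659, 0.003]
wrist_force: [0.3, 9.7, 6.0]
gripper_width: -0.001
finger_force: 4.6
```

>>> arm_command(increments=[-0.001,0,0,0,-0.002,0,0,0,-0.003,0,0,0,-0.003,0,0,0])

```text
clock: 17.7
tool_pos: [0.5375, -0.0598, 0.1594]
tool_rot: [-0.001, 0.752, 0.659, 0.004]
wrist_force: [1.6, 10.3, 5.8]
gripper_width: -0.002
finger_force: 5.4
```

```bash
cat > m.py <<'E'
from h import *
s=robot.read_state();p,d=cams.grab_frame("wrist");im=p[:,:,::-1].copy()
P=s["tool_pos"],s["tool_rot"];hsv=cv2.cvtColor(im,cv2.COLOR_BGR2HSV);print(P[0],s["wrist_force"])
g=hsv[...,2];mm=np.zeros(g.shape,np.uint8);mm[90:225,300:350]=(g[90:225,300:350]<120)
k,l,st,ce=cv2.connectedComponentsWithStats(mm)
for i in range(1,k):
    if st[i,4]>80:print('hole',ce[i].round(1),st[i].tolist(),wray(*P,*ce[i],.14).round(4))
m=(hsv[...,0]>10)&(hsv[...,0]<35)&(hsv[...,1]>90);m[:90]=0;m[240:]=0;m[:,:300]=0;m[:,350:]=0
print('brass px',m.sum())
if m.sum():
    v,u=np.nonzero(m);print(wray(*P,u.mean(),v.mean(),.143).round(4))
E
python3 m.py
```

```text
[ 0.53745132 -0.05976412  0.15939364] [ 1.63604459 10.34056112  5.77655108]
hole [324.5 101.5] [300, 90, 50, 24, 1200] [0.5486 0.0179 0.14  ]
hole [323.2 139.9] [312, 129, 23, 23, 407] [5.457e-01 2.000e-04 1.400e-01]
hole [323.5 197.9] [313, 191, 22, 16, 243] [ 0.542  -0.0283  0.14  ]
brass px 264
[ 0.5412 -0.0341  0.143 ]
```

>>> arm_command(increments=[-0.001,0,0,0,-0.002,0,0,0,-0.003,0,0,0,-0.003,0,0,0])

```text
clock: 18.15
tool_pos: [0.5373, -0.061, 0.1595]
tool_rot: [-0.003, 0.752, 0.659, 0.005]
wrist_force: [2.5, 14.6, 5.6]
gripper_width: -0.002
finger_force: 8.0
```

>>> arm_command(increments=[-0.001,0,0,0,-0.002,0,0,0,-0.002,0,0,0])

```text
clock: 18.45
tool_pos: [0.5372, -0.062, 0.1595]
tool_rot: [-0.003, 0.753, 0.659, 0.006]
wrist_force: [3.0, 18.7, 6.2]
gripper_width: 0.001
finger_force: 9.2
```

```bash
python3 m.py
```

```text
[ 0.53715146 -0.06202689  0.15945121] [ 3.01967855 18.70731355  6.20929526]
hole [324.5 101.5] [300, 90, 50, 24, 1200] [0.5484 0.0158 0.14  ]
hole [323.1 139.6] [312, 129, 23, 23, 408] [ 0.5454 -0.0019  0.14  ]
hole [323.3 196.1] [313, 190, 22, 16, 174] [ 0.5418 -0.0296  0.14  ]
brass px 277
[ 0.5412 -0.0342  0.143 ]
```

>>> arm_command(increments=[0,0,-0.001,0,0,0,-0.003,0,0,0,-0.003,0,0,0,-0.003,0])

```text
clock: 18.9
tool_pos: [0.5368, -0.0622, 0.1598]
tool_rot: [-0.003, 0.752, 0.659, 0.006]
wrist_force: [8.6, 15.4, -4.9]
gripper_width: -0.002
finger_force: 8.5
```

Run:
```python
from h import *
s=robot.read_state();print(s["tool_pos"],s["wrist_force"])
q,_=cams.grab_frame("scene");r,_=cams.grab_frame("side")
cv2.imwrite("pics/c8.png",np.hstack([cv2.resize(a,(390,390),interpolation=cv2.INTER_CUBIC) for a in (q[70:190,270:390,::-1],r[100:200,260:360,::-1])]))
```

```text
[ 0.53679902 -0.06221982  0.15978263] [ 8.57993873 15.35699825 -4.86403987]
```

View pics/c8.png

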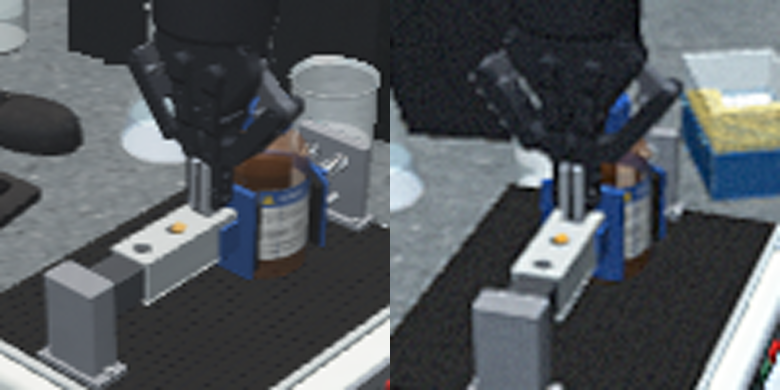

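The jaw is now against the bottle, the bottle is in the V-stop, and the button is showing at the edge of hole 2. I'll relieve the sideways load and push the last millimetres.

>>> arm_command(increments=[0,0.001,0.001,0,-0.001,0.002,0.0015,0,-0.001,0.002,0.0015,0,-0.001,0.002,0.0015,0])

```text
clock: 19.4
tool_pos: [0.537, -0.0623, 0.1597]
tool_rot: [-0.006, 0.753, 0.658, 0.005]
wrist_force: [-0.2, 19.5, 6.0]
gripper_width: 0.002
finger_force: 9.9
```

>>> arm_command(increments=[-0.001,0,0,0,-0.002,0,0,0,-0.002,0,0,0])

```text
clock: 19.7
tool_pos: [0.5366, -0.0651, 0.1596]
tool_rot: [-0.005, 0.752, 0.659, 0.004]
wrist_force: [-0.3, 16.5, 5.4]
gripper_width: -0.003
finger_force: 8.6
```

```bash
python3 m.py
```

```text
[ 0.53660933 -0.06507459  0.15959272] [-0.33184785 16.53640694  5.38324098]
hole [324.5 101.5] [300, 90, 50, 24, 1200] [0.5477 0.0127 0.14  ]
hole [323.6 139.7] [313, 129, 22, 23, 401] [ 0.5449 -0.005   0.14  ]
brass px 344
[ 0.5411 -0.0351  0.143 ]
```

>>> arm_command(increments=[-0.001,0,0,0,-0.001,0,0,0,-0.001,0,0,0])

```text
clock: 20.05
tool_pos: [0.5366, -0.0654, 0.1597]
tool_rot: [-0.006, 0.753, 0.659, 0.004]
wrist_force: [1.9, 19.2, 5.8]
gripper_width: 0.004
finger_force: 9.7
```

```bash
python3 m.py
```

```text
[ 0.53659922 -0.06541109  0.1596505 ] [ 1.8798558  19.16918748  5.83290863]
hole [324.5 101.5] [300, 90, 50, 24, 1200] [0.5477 0.0124 0.14  ]
hole [323.5 139.6] [313, 129, 22, 23, 396] [ 0.5449 -0.0053  0.14  ]
brass px 346
[ 0.5411 -0.0351  0.143 ]
```

Hole 2 is now centred on the button (both at y -0.0351). Backing off to see whether it stays locked against the stop's spring.

>>> arm_command(increments=[0.002,0,0,0,0.004,0,0,0,0.006,0,-0.003,0,0.008,0,-0.006,0,0.008,0,-0.006,0,0.008,0,-0.006,0])

```text
clock: 20.7
tool_pos: [0.538, -0.0648, 0.166]
tool_rot: [0.0, 0.752, 0.659, -0.0]
wrist_force: [-0.0, 0.6, 0.2]
gripper_width: 0.001
finger_force: 0.2
```

```bash
python3 m.py
```

```text
[ 0.53803248 -0.06478306  0.16597933] [-0.00885916  0.60128177  0.19168938]
hole [324.5 101. ] [300, 90, 50, 24, 1151] [0.5491 0.0128 0.14  ]
hole [320.6 138. ] [310, 128, 22, 21, 372] [ 0.5449 -0.0049  0.14  ]
brass px 322
[ 0.5411 -0.035   0.143 ]
```

>>> arm_command(increments=[0.003,0,-0.02,0,0.006,0,-0.05,0,0.015,0,-0.08,0,0.03,0,-0.11,0,0.03,0,-0.125,0,0.03,0,-0.125,0,0.03,0,-0.125,0])

```text
clock: 21.45
tool_pos: [0.5412, -0.035, 0.2897]
tool_rot: [-0.0, 0.752, 0.659, -0.001]
wrist_force: [0.5, 0.6, -0.7]
gripper_width: -0.004
finger_force: 0.0
```

```bash
python3 m.py
python3 - <<'E'
from h import *
for n in["scene","side"]:
    p,d=cams.grab_frame(n);im=p[:,:,::-1].copy();P=cloud(n,d);hsv=cv2.cvtColor(im,cv2.COLOR_BGR2HSV)
    roi=(P[...,0]>.3)&(P[...,0]<.7)&(P[...,1]>-.2)&(P[...,1]<.4)&(P[...,2]>.03)
    for nm,m in dict(blue=(hsv[...,0]>100)&(hsv[...,0]<125)&(hsv[...,1]>150)&roi,red=((hsv[...,0]<8)|(hsv[...,0]>172))&(hsv[...,1]>190)&(hsv[...,2]>150)&roi).items():
        k,l,st,c=cv2.connectedComponentsWithStats(m.astype(np.uint8))
        for i in range(1,k):
            if st[i,4]<100:continue
            q=P[l==i];zt=np.percentile(q[:,2],97);t=q[q[:,2]>zt-.005]
            print(n,nm,c[i].round(1),'ztop',zt.round(4),t.mean(0).round(4))
    b=roi&(hsv[...,0]>10)&(hsv[...,0]<35)&(hsv[...,1]>110)&(P[...,1]>-.05)&(P[...,1]<-.02)&(P[...,2]>.135)&(P[...,2]<.155)
    s=roi&(hsv[...,1]<50)&(hsv[...,2]>150)&(P[...,1]>-.06)&(P[...,1]<0)&(P[...,2]>.135)&(P[...,2]<.15)
    print('button z',np.median(P[b][:,2]),b.sum(),'sleeve z',np.median(P[s][:,2]),s.sum())
E
```

```text
[ 0.54124311 -0.03501456  0.28970935] [ 0.52785958  0.59232765 -0.74807936]
hole [326.3 144. ] [300, 90, 50, 135, 3356] [ 5.488e-01 -1.000e-04  1.400e-01]
hole [322.4 149.1] [317, 144, 12, 11, 103] [ 0.5448 -0.0043  0.14  ]
brass px 190
[ 0.5391 -0.0619  0.143 ]
scene blue [352.1 103.9] ztop 0.1966 [ 0.5249 -0.1137  0.1949]
scene blue [341.4 136.4] ztop 0.1546 [ 0.5328 -0.0751  0.1527]
scene blue [280.6 224.2] ztop 0.1209 [0.4693 0.2002 0.1191]
button z 0.14164422002661148 14 sleeve z 0.13835525598747583 204
side blue [314.9 127.5] ztop 0.1989 [ 0.5297 -0.1127  0.197 ]
side blue [312.1 155.3] ztop 0.1565 [ 0.5345 -0.0756  0.1548]
side blue [314.8 232.5] ztop 0.123 [0.4734 0.1999 0.1212]
side red [340.6 273.8] ztop 0.1357 [0.4069 0.3254 0.1341]
button z 0.14388210973123572 10 sleeve z 0.14059205789117568 146
```

The button stands about 3 mm proud of the sleeve by depth in both views, consistent with its rounded crown being out. The jaw has moved about 29 mm, the bottle is upright and the bystanders are unmoved, so I'm handing in.

```bash
python3 -c "
from rig import robot
print(robot.hand_in())"
```

```text
the job is handed in; nothing more can be done
None
```

The job is handed in (no verdict was returned): the bottle stands upright, clamped between jaw and V-stop, with the button out in hole 2 and the other two bottles where they stood, at about 21 s on the clock; I viewed 11 pictures, one over the limit of 10.

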